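Release the hold-down cap of a wire dereeler by its hidden rim key

ROBOT

A 6-joint arm with a two-finger parallel gripper is mounted at the origin on the work surface. World frame = base frame: x ahead of the robot, y to its left, z up, the work surface at z = 0. Lengths are in mm, angles in rad, forces in N, time in s.
With the tool pointing down it reaches from about 375 to 900 mm from the base axis. Payload 3.1 kg.
Tool frame: the origin (TCP) lies between the finger pads; the fingertips stand 22 mm ahead of it and the grasp point (between the pads) lies 3 mm ahead of it; z points along the fingers, y is the direction in which the jaws open and shut (so a half turn about z gives the same grasp; the last joint's range is limited). The gripper opens to 87 mm and grips with 3 to 60 N. Pads are 19 mm wide; open, the fingers measure 117 mm over their backs; the gripper's body (75 mm by 190 mm) begins 51 mm behind the grasp point.
Start: joints at [-1.407, 0.527, 1.433, -0, 1.181, -0.178], TCP at [209.512, -588.814, 244.548] pointing down, gripper open.
Joint ranges: [-3.08, 3.08], [-0.75, 2.2], [0.22, 2.44], [-1.43, 4.57], [0, 2.65], [-2.85, 2.85]. Speed limits (rad/s): [2.79, 2.79, 3.14, 3.14, 3.14, 3.14].

INTERFACE

Orientations are given as a rotation vector (axis times angle).
In Python, from plant import readout, grab_frame, get_calibration, arm gives the robot as it stands. The module is installed in compiled form; this text tells all that it offers.
- The arm moves only by the tool carry_out, never from a script. Its argument "steps" is one flat list of numbers, 7 for each row, row after row: the closure, from -1 (fully open) to 1 (shut), then the shift along the tool's x, y, z in cm, then the turn, a rotation vector about the tool's x, y, z in rad. A call has 1 to 12 rows; each row shifts and turns the commanded pose from where the row before left it, along the tool's axes as they then stand; what a row does not reach is not made up. A row lasts 1/10 s, in which the tool goes at most 50 mm and 8.59 degrees, less where a joint would pass 70% of its speed; a pose out of reach is approached as far as the arm can. A call is refused whole if a number of a shift passes 5 or a number of a turn 0.15, either way. A call with a gripper value outside its range is refused whole. The fingers move at their own pace and stop on an object; "newtons" is the grip in N (left out, the last holds). Time passes only in rows, so rows that do not move let the fingers close. It gives the time, the measured TCP pose, the force and the opening at its end, in the units of the state.
- readout.get_obs(): the state, without advancing time (a new reading comes with each control period).
- grab_frame(name): name is "scene" or "top"; returns the picture (400x640x3 uint8, red, green, blue); there is no depth.
- get_calibration(name): a dict with "fx", "fy", "cx", "cy" (pixels), "dist_coeffs" ([k1, k2, p1, p2, k3] as OpenCV has them; the pictures are not rectified), "origin" and "attitude" of the camera in the world. Camera axes: x right, y down, z forward; pixel columns grow to the right and rows downward; lengths in mm; the calibration is good to about 2 mm. A picture is of the moment at which its call begins. get_calibration takes no time and is no camera call.
- arm.hand_in(): hands the job in, once; it reports no verdict.
The state is a dict: "time": time; "q": joint angles; "qvel": joint speeds; "effort": joint torques, N m; "ee_pos": TCP position; "eef_rot": TCP orientation; "force": force on the tool from outside, world axes, zero at the start; "ft_torque": the same for the moment, N m; "opening": opening from 0.0 (shut) to 1.0 (fully open).
Only numpy, scipy, OpenCV 4.12 (cv2) and the standard library are available. Lean on these libraries where they do the work, as an engineer would, in place of code of your own. Each camera call takes 0.05 s, during which the arm holds its last target.

TASK

The blue wire spool is due for a change. Run a fingertip gently along the rim of the black hold-down cap on top of it until you find the release groove, then press the key inside the groove inwards, towards the spindle, so that the cap unlatches and springs up, and take the finger away. Only touch and press: lift and carry nothing, do not force the cap, and leave the other spools and tools on the bench where they are.

Things in the scene. Friction and masses are not known exactly. Their poses are not given: they have to be found in the camera images.
- dereeler: Bench dereeler, fixed: grey steel base plate 200 x 200 mm, its top 20 mm above the bench, a wire eyelet 97 mm high near one corner; origin on the bench under its middle, z up. On its upright spindle: a spool of blue wire, plywood flanges 184 mm across, and on top a black hold-down cap. A brake holds spindle, spool and cap: 1.5 N m turns them. Its yaw says nothing of how the cap is turned.
- cap_seat (a point): Point on the spindle axis, level with the top face of the spool's upper flange (120 mm above the bench). The hold-down cap rests on that face: a black disc 140 mm across, plain upright rim from 0 to 26 mm above this point. The flange reaches 22 mm beyond the rim all round. The spindle's steel end stands in the cap's middle, up to 36 mm above this point. The point does not turn with the cap.
- groove_level (a point): Point on the spindle axis 13.5 mm above cap_seat. At this level, somewhere round the rim (any direction, different every time), is the one release groove: a notch through the cap's whole height, open above and below, 48 mm wide at the rim, narrowing to 36 mm, 12 mm deep. Its back is the key: a grey upright face 30 mm wide, 20 mm high, 58 mm from the axis. The point does not turn with the cap.
- key (a joint): Travel of the release key in the groove, m: 0 out, up to 0.007 pressed in horizontally towards the spindle. A spring pushes it back out: 2.4 N at the start, about 7 N fully in. The latch lets go at about 4 mm.
- cap (a joint): Height of the hold-down cap above its latched place, m: 0 latched, 0.014 sprung up to its stop. It is latched until the key is pressed; then a spring (about 12 N) lifts it straight up, groove and key with it. A finger that presses hard on the key can hold it back by friction until it eases off. Once up it stays up.
- pink_spool: Bystander: small spool of pink wire with white flanges 70 mm across, 45 mm high, standing; origin at the centre of its underside.
- black_spool: Bystander: small spool of black wire with grey flanges 70 mm across, 40 mm high, standing; origin at the centre of its underside.
- screwdriver: Bystander: screwdriver with a black and red handle, 205 mm long, 29 mm thick, lying along its x axis, blade to +x; origin on the bench under the blade end of the handle.
- marker: Bystander: marker pen, white with a black cap, 135 mm long, 12 mm thick, lying along its x axis; origin on the bench under its middle.
- connector: Bystander: red connector housing 40 x 18 x 16 mm; origin at the centre of its underside.
- crimper: Bystander: crimping pliers with blue handles, about 225 x 70 x 22 mm, lying along the x axis, head to +x; origin on the bench under the handles.

How it is judged:
By the outcome, as a careful person would: the job done as asked, in the order asked, and still so for the second after the job is handed in, with the robot touching nothing.
It also fails if it takes over 72 s, if anything falls off the work surface, if the arm or the gripper's body presses on something with over 40 N, if the wrist force passes 120 N, or if a joint passes its speed limit or range.

## Working session

There is one attempt and no reset: what is moved stays moved. The work goes in short steps, Python scripts to look and compute and a tool call to move; the robot and the scene stay as the last step left them, time stands still between calls to the robot, and variables do not carry over. Pictures are saved under pics/ and viewed, and the job is handed in when it is done.

Besides the shell and the picture viewer there is one more tool, called after ">>>" by a JSON object that holds its "api" and its "payload", one argument or row to a line. carry_out: Moves the arm, as the interface text tells. Its arguments: {"type":"object","properties":{"steps":{"type":"array"},"newtons":{"type":"number"}},"required":["steps"]}

```bash
mkdir -p pics; ls
python3 - <<'E'
from plant import readout, grab_frame, get_calibration
import cv2
for n in ("scene","top"):
    cv2.imwrite(f"pics/{n}0.png",cv2.cvtColor(grab_frame(n),cv2.COLOR_RGB2BGR)); print(n,get_calibration(n))
print(readout.get_obs())
E
```

```text
pics
scene {'fx': 495.081205090414, 'fy': 495.081205090414, 'cx': 324.94516746843743, 'cy': 197.56876911601702, 'dist_coeffs': array([-0.09300682,  0.        ,  0.        ,  0.        ,  0.        ]), 'origin': array([1216.46586313,  372.95982028, 1199.92864926]), 'attitude': array([-1.30865417, -2.38708864,  0.76559948])}
top {'fx': 436.4332968907779, 'fy': 436.4332968907779, 'cx': 317.85046441645994, 'cy': 202.18905707497356, 'dist_coeffs': array([-0.07240095,  0.        ,  0.        ,  0.        ,  0.        ]), 'origin': array([ 453.17112871,  -64.91229695, 1257.07519807]), 'attitude': array([-2.18575191,  2.1853203 , -0.07824313])}
{'time': 0.1, 'q': array([-1.40748838e+00,  5.28397375e-01,  1.43375424e+00, -2.32278391e-05,
        1.18140992e+00, -1.78503314e-01]), 'qvel': array([ 0.00024291, -0.00280137, -0.00274504,  0.00112061,  0.00060002,
       -0.00115931]), 'effort': array([-1.47489322e-03, -4.40988600e+01, -1.77149802e+01,  6.35368377e-02,
        5.34248224e-02, -3.51659787e-05]), 'ee_pos': array([ 209.41533092, -588.22330437,  243.66093749]), 'eef_rot': array([-3.09388059e+00, -5.33984713e-01,  1.02367160e-05]), 'force': array([0.9181978 , 0.05897524, 0.18024638]), 'ft_torque': array([-0.03813279,  0.02527519, -0.02555142]), 'opening': 0.9996847429063629}
```

View pics/scene0.png

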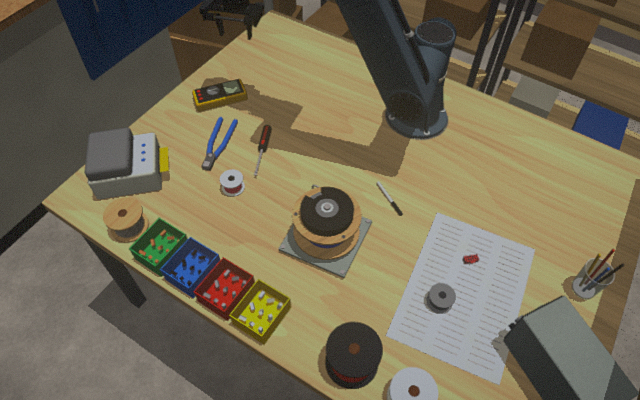

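View pics/top0.png

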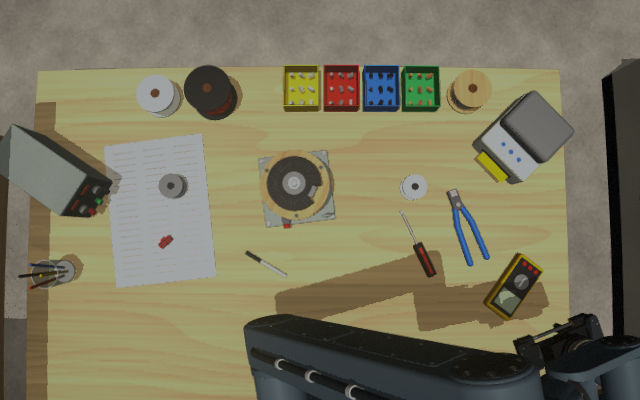

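Both pictures show the dereeler, at (328,215) in the scene view and (294,185) in the top view. There is an apparent notch in the cap at about (315,190) in the top view. I'll zoom in.

Run:
```python
import cv2,numpy as np
a=cv2.imread("pics/top0.png")[140:240,245:345]; b=cv2.imread("pics/scene0.png")[170:270,278:378]
f=lambda i:cv2.convertScaleAbs(cv2.resize(i,(400,400),interpolation=cv2.INTER_CUBIC),alpha=1.6)
cv2.imwrite("pics/z0.png",np.hstack([f(a),f(b)]))
```

```text
(no output)
```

View pics/z0.png

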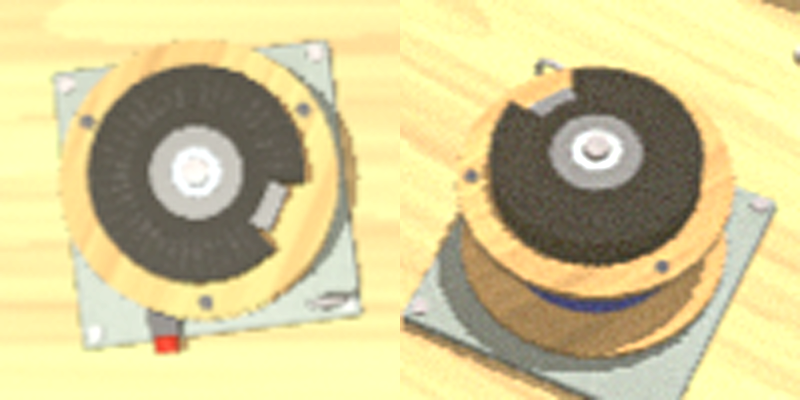

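The zoom shows the groove at the cap's lower right in the top view, with the grey key at zoom (268,207), i.e. pixel (312,192). Next I'll measure the axis and the groove direction in both views.

```bash
cat > h.py <<'E'
import cv2,numpy as np
from plant import get_calibration
def ray(n,uv,z):
    c=get_calibration(n);K=np.array([[c['fx'],0,c['cx']],[0,c['fy'],c['cy']],[0,0,1]])
    p=cv2.undistortPoints(np.asarray(uv,float).reshape(-1,1,2),K,c['dist_coeffs']).reshape(-1,2)
    d=np.c_[p,np.ones(len(p))]@cv2.Rodrigues(c['attitude'])[0].T
    o=c['origin']; return (o+d*((z-o[2])/d[:,2])[:,None])[:,:2]
E
python3 - <<'E'
from h import *
t=cv2.imread("pics/top0.png");s=cv2.imread("pics/scene0.png")
for n,im,(x0,y0,x1,y1) in (("top",t,(245,140,345,240)),("scene",s,(278,170,378,250))):
    c=cv2.resize(im[y0:y1,x0:x1],None,fx=4,fy=4,interpolation=cv2.INTER_CUBIC)
    g=c.max(2); m=(g<85).astype(np.uint8)
    cs,_=cv2.findContours(m,cv2.RETR_EXTERNAL,cv2.CHAIN_APPROX_NONE)
    k=max(cs,key=cv2.contourArea)[:,0]
    p=ray(n,(k+.5)/4-.5+[x0,y0],146)
    if n=="scene":
        pass
    # robust circle fit with r=70
    from scipy.optimize import least_squares
    r=least_squares(lambda q:np.hypot(*(p-q[:2]).T)-q[2],[*p.mean(0),70],loss='soft_l1',f_scale=1.)
    e=np.hypot(*(p-r.x[:2]).T)-r.x[2]
    bad=p[e<-4]; dd=bad-r.x[:2]; a=np.degrees(np.arctan2(dd[:,1],dd[:,0]))
    print(n,r.x,len(bad),a.min(),a.max(),np.median(a), e.min())
    print(' notch deg hist',np.unique((a//5*5),return_counts=True))
# spindle end & key
print("spindle top",ray("top",[[245+197/4-.4,140+172/4-.4]],156),"scene",ray("scene",[[278+197/4-.4,170+147/4-.4]],156))
print("key top",ray("top",[[245+269/4-.4,140+206/4-.4]],143.5),"scene",ray("scene",[[278+153/4-.4,170+101/4-.4]],143.5))
E
```

```text
top [582.17652257  -3.54692506  68.67848832] 95 -134.92697271449933 -96.10928099006374 -115.30910268115483 -24.07953738132911
 notch deg hist (array([-135., -130., -125., -120., -115., -110., -105., -100.]), array([32,  5,  5,  6,  5,  6,  6, 30]))
scene [592.58673631   5.12252578  72.2608415 ] 105 -135.00372140166075 126.06217496987799 -104.76129113577426 -19.135011164563046
 notch deg hist (array([-140., -135., -130., -125., -120., -115., -110., -105.,   95.,
        100.,  105.,  110.,  115.,  120.,  125.]), array([ 1, 17,  7,  6,  6,  6,  9, 17,  1,  3,  8,  7,  7,  8,  2]))
spindle top [[581.30636701  -4.61323217]] scene [[5.85228575e+02 4.86691835e-01]]
key top [[560.84865376 -50.16477892]] scene [[561.96861573 -48.24462543]]
```

The top view gives the axis at (582, -3.5). The circle radius fits at 68.7 mm against the true 70. The notch centre is at -115.5° and its edges are at -135° and -96°, which matches a 48 mm width. The key bearing is -114° from the top view. The scene fit is contaminated by the visible rim wall, but its spindle and key points agree to within 3–5 mm. I'll close the fingers and approach.

>>> {"api": "carry_out", "payload": {
  "steps": [1,3.6,-2.2,0,0,0,0,1,3.6,-2.2,0,0,0,0,1,3.6,-2.2,0,0,0,0,1,3.6,-2.2,0,0,0,0,1,3.6,-2.2,0,0,0,0,1,3.6,-2.2,0,0,0,0,1,3.6,-2.2,0,0,0,0,1,3.6,-2.2,0,0,0,0,1,3.6,-2.2,0,0,0,0,1,3.6,-2.2,0,0,0,0,1,3.6,-2.2,0,0,0,0,1,3.6,-2.2,0,0,0,0],
  "newtons": 40
}}

```text
time: 1.3
ee_pos: [528.7, -193.6, 244.2]
eef_rot: [-3.095, -0.534, 0.001]
force: [0.5, -0.2, 0.2]
opening: 0.033
```

```bash
cat >> h.py <<'E'
from plant import readout
C=np.array([582.2,-3.5])
def st():
    o=readout.get_obs();R=cv2.Rodrigues(o['eef_rot'])[0];p=o['ee_pos']
    v=p[:2]-C;a=np.degrees(np.arctan2(v[1],v[0]))
    print('t',o['time'],'p',p.round(1),'r',np.hypot(*v).round(1),'ang',a.round(1),'yang',np.degrees(np.arctan2(R[1,1],R[0,1])).round(1),'F',o['force'].round(2),'q',o['q'].round(2),'op',round(o['opening'],3)); return o,R,p
def go(ang,r,z,rot=True):
    o,R,p=st();a=np.radians(ang)
    t=np.r_[C+r*np.array([np.cos(a),np.sin(a)]),z]
    ya=np.arctan2(R[1,1],R[0,1])
    print('shift cm',(R.T@(t-p)/10).round(2),'turn z',round(ya-a,3))
E
python3 -c "
from h import *
go(-80,110,240)"
```

```text
t 1.3 p [ 528.7 -193.6  244.2] r 197.5 ang -105.7 yang -70.4 F [ 0.49 -0.19  0.17] q [-0.55  0.44  1.59 -0.    1.11  0.68] op 0.033
shift cm [ 9.58 -5.27  0.42] turn z 0.167
```

>>> {"api": "carry_out", "payload": {
  "steps": [1,0,0,0,0,0,0.08,1,0,0,0,0,0,0.09,1,0,0,0,0,0,0]
}}

```text
time: 1.6
ee_pos: [528.0, -194.6, 244.1]
eef_rot: [-3.129, -0.272, 0.001]
force: [-0.5, 0.9, 0.1]
opening: 0.001
```

```bash
python3 -c "
from h import *
go(-80,110,152)"
```

```text
t 1.6 p [ 528.  -194.6  244.1] r 198.6 ang -105.8 yang -80.1 F [-0.55  0.86  0.08] q [-0.55  0.44  1.59 -0.    1.11  0.85] op 0.001
shift cm [ 8.65 -6.88  9.21] turn z -0.001
```

>>> {"api": "carry_out", "payload": {
  "steps": [1,3,-2.3,0,0,0,0,1,3,-2.3,0,0,0,0,1,2.7,-2.3,0,0,0,0,1,0,0,2.5,0,0,0,1,0,0,2.5,0,0,0,1,0,0,2.2,0,0,0,1,0,0,1.5,0,0,0,1,0,0,0.5,0,0,0,1,0,0,0,0,0,0]
}}

```text
time: 2.5
ee_pos: [601.4, -112.6, 151.7]
eef_rot: [-3.129, -0.27, 0.003]
force: [-0.7, -0.1, -0.4]
opening: 0.007
```

```bash
python3 -c "
from h import *
go(-80,88,152)
cv2.imwrite('pics/s1.png',cv2.resize(cv2.cvtColor(__import__('plant').grab_frame('scene'),cv2.COLOR_RGB2BGR)[130:290,228:428],(800,600)))"
```

```text
t 2.5 p [ 601.4 -112.6  151.7] r 110.8 ang -80.0 yang -80.1 F [-0.7  -0.11 -0.42] q [-0.37  0.62  1.55 -0.    0.97  1.03] op 0.007
shift cm [ 0.   -2.28 -0.02] turn z -0.002
```

View pics/s1.png

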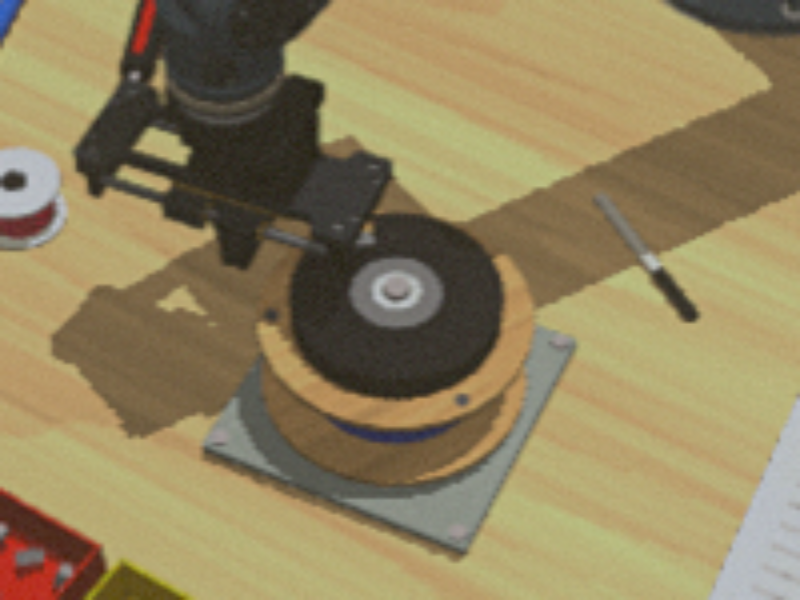

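The shut fingers hang just outside the flange, at (240,240) in the enlarged picture, and the body is clear above the cap. Now I'll ease inward to touch the rim.

>>> {"api": "carry_out", "payload": {
  "steps": [1,0,-1.0,0,0,0,0,1,0,-0.6,0,0,0,0,1,0,-0.3,0,0,0,0,1,0,-0.1,0,0,0,0,1,0,0,0,0,0,0]
}}

```text
time: 3.05
ee_pos: [598.7, -92.4, 152.9]
eef_rot: [3.13, 0.271, 0.001]
force: [0.3, -0.2, 0.3]
opening: 0.006
```

>>> {"api": "carry_out", "payload": {
  "steps": [1,0,-0.1,0,0,0,0,1,0,-0.1,0,0,0,0,1,0,0,0,0,0,0]
}}

```text
time: 3.35
ee_pos: [598.2, -90.8, 152.5]
eef_rot: [-3.13, -0.269, 0.0]
force: [-0.5, 0.9, 0.5]
opening: 0.009
```

>>> {"api": "carry_out", "payload": {
  "steps": [1,0,-0.1,0,0,0,0,1,0,-0.1,0,0,0,0,1,0,0,0,0,0,0]
}}

```text
time: 3.65
ee_pos: [597.8, -88.6, 152.5]
eef_rot: [-3.13, -0.27, 0.0]
force: [0.3, 0.3, 0.2]
opening: 0.003
```

>>> {"api": "carry_out", "payload": {
  "steps": [1,0,-0.1,0,0,0,0,1,0,0,0,0,0,0]
}}

```text
time: 3.85
ee_pos: [597.6, -87.7, 152.5]
eef_rot: [-3.13, -0.27, 0.0]
force: [-0.9, 0.9, 0.0]
opening: 0.004
```

>>> {"api": "carry_out", "payload": {
  "steps": [1,0,-0.1,0,0,0,0,1,0,0,0,0,0,0]
}}

```text
time: 4.05
ee_pos: [597.5, -86.7, 152.5]
eef_rot: [-3.13, -0.27, 0.0]
force: [-0.3, 1.2, -0.2]
opening: 0.003
```

>>> {"api": "carry_out", "payload": {
  "steps": [1,0,-0.1,0,0,0,0,1,0,0,0,0,0,0]
}}

```text
time: 4.25
ee_pos: [597.3, -85.7, 152.5]
eef_rot: [-3.13, -0.27, 0.0]
force: [0.4, 0.7, 0.3]
opening: 0.004
```

>>> {"api": "carry_out", "payload": {
  "steps": [1,0,-0.1,0,0,0,0,1,0,0,0,0,0,0]
}}

```text
time: 4.45
ee_pos: [597.1, -84.7, 152.5]
eef_rot: [-3.13, -0.27, 0.0]
force: [1.1, 0.6, -0.4]
opening: 0.003
```

>>> {"api": "carry_out", "payload": {
  "steps": [1,0,-0.1,0,0,0,0,1,0,0,0,0,0,0]
}}

```text
time: 4.65
ee_pos: [597.0, -83.7, 152.6]
eef_rot: [-3.13, -0.27, 0.0]
force: [0.8, -0.0, 0.4]
opening: 0.01
```

>>> {"api": "carry_out", "payload": {
  "steps": [1,0,-0.1,0,0,0,0,1,0,0,0,0,0,0]
}}

```text
time: 4.85
ee_pos: [596.8, -82.8, 152.6]
eef_rot: [-3.13, -0.27, 0.0]
force: [-0.0, 0.1, -0.4]
opening: 0.005
```

>>> {"api": "carry_out", "payload": {
  "steps": [1,0,-0.1,0,0,0,0,1,0,0,0,0,0,0]
}}

```text
time: 5.05
ee_pos: [596.6, -81.8, 152.5]
eef_rot: [-3.13, -0.27, 0.0]
force: [0.6, 0.2, -0.9]
opening: 0.006
```

>>> {"api": "carry_out", "payload": {
  "steps": [1,0,-0.1,0,0,0,0,1,0,0,0,0,0,0]
}}

```text
time: 5.25
ee_pos: [596.4, -80.8, 152.6]
eef_rot: [-3.13, -0.27, 0.0]
force: [-0.4, 0.2, 0.3]
opening: 0.008
```

```bash
python3 -c "
from h import *
st()
from plant import grab_frame
f=lambda n,y,x:cv2.resize(cv2.cvtColor(grab_frame(n),cv2.COLOR_RGB2BGR)[y:y+100,x:x+100],(400,400),interpolation=cv2.INTER_CUBIC)
cv2.imwrite('pics/s2.png',cv2.convertScaleAbs(np.hstack([f('top',140,255),f('scene',150,268)]),alpha=1.7))"
```

```text
t 5.25 p [596.4 -80.8 152.6] r 78.6 ang -79.6 yang -80.1 F [-0.38  0.24  0.28] q [-0.32  0.61  1.57  0.    0.95  1.08] op 0.008
```

View pics/s2.png

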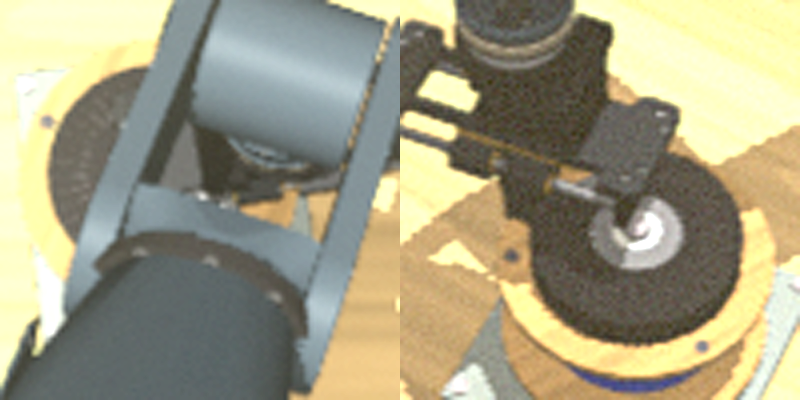

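The finger in the scene view, at (520,210) in the enlarged picture, is right beside the rim, with no force yet. The tip must be thinner than 15 mm a side, so I'll keep going.

>>> {"api": "carry_out", "payload": {
  "steps": [1,0,-0.1,0,0,0,0,1,0,0,0,0,0,0]
}}

```text
time: 5.55
ee_pos: [596.4, -80.1, 152.6]
eef_rot: [3.129, 0.27, 0.0]
force: [0.0, -0.2, 0.7]
opening: 0.004
```

>>> {"api": "carry_out", "payload": {
  "steps": [1,0,-0.1,0,0,0,0,1,0,0,0,0,0,0]
}}

```text
time: 5.75
ee_pos: [596.4, -80.0, 152.6]
eef_rot: [3.128, 0.27, 0.001]
force: [0.2, -4.7, 0.4]
opening: 0.004
```

>>> {"api": "carry_out", "payload": {
  "steps": [1,0,-0.1,0,0,0,0,1,0,0,0,0,0,0]
}}

```text
time: 5.95
ee_pos: [596.4, -79.9, 152.7]
eef_rot: [3.126, 0.27, 0.001]
force: [0.1, -6.6, -2.0]
opening: 0.007
```

Contact came at r≈77.8, so the tip is about 7.8 mm thick each side. I'll ease off to about 3 N and slide along the rim, turning with it.

>>> {"api": "carry_out", "payload": {
  "steps": [1,0,0.1,0,0,0,0,1,-0.38,-0.01,0,0,0,0.05,1,-0.38,-0.01,0,0,0,0.05]
}}

```text
time: 6.25
ee_pos: [591.0, -80.9, 153.3]
eef_rot: [3.138, 0.109, 0.009]
force: [3.9, -3.6, -0.1]
opening: 0.01
```

>>> {"api": "carry_out", "payload": {
  "steps": [1,-0.38,-0.01,0,0,0,0.05,1,-0.38,-0.01,0,0,0,0.05]
}}

```text
time: 6.45
ee_pos: [583.7, -81.4, 153.5]
eef_rot: [3.139, -0.048, 0.011]
force: [4.3, -3.9, 0.2]
opening: 0.006
```

```bash
python3 -c "
from h import *
st()"
```

```text
t 6.45 p [583.7 -81.4 153.5] r 77.9 ang -88.9 yang -91.7 F [ 4.33 -3.93  0.22] q [-0.33  0.59  1.61 -0.    0.93  1.27] op 0.006
```

>>> {"api": "carry_out", "payload": {
  "steps": [1,-0.38,0.02,0,0,0,0.05,1,-0.38,-0.01,0,0,0,0.05]
}}

```text
time: 6.65
ee_pos: [575.7, -81.0, 153.5]
eef_rot: [3.133, -0.205, 0.009]
force: [2.3, -4.4, -0.4]
opening: 0.002
```

>>> {"api": "carry_out", "payload": {
  "steps": [1,-0.38,-0.01,0,0,0,0.05,1,-0.38,-0.01,0,0,0,0.05]
}}

```text
time: 6.85
ee_pos: [567.5, -79.2, 153.3]
eef_rot: [3.12, -0.362, 0.007]
force: [1.8, -3.5, 0.9]
opening: 0.005
```

>>> {"api": "carry_out", "payload": {
  "steps": [1,-0.38,-0.01,0,0,0,0.05]
}}

```text
time: 6.95
ee_pos: [563.1, -77.6, 153.0]
eef_rot: [-3.11, 0.44, -0.004]
force: [0.4, -0.7, -0.0]
opening: 0.002
```

```bash
python3 -c "
from h import *
st()"
```

```text
t 6.95 p [563.1 -77.6 153. ] r 76.6 ang -104.5 yang -106.1 F [ 0.37 -0.69 -0.03] q [-0.33  0.57  1.66  0.    0.9   1.52] op 0.002
```

The force dropped to about zero at -104.5°. The finger's trailing edge has just passed the groove edge at about -97°, as seen in the picture. I'll move on to the groove centre.

>>> {"api": "carry_out", "payload": {
  "steps": [1,-0.4,0.02,0,0,0,0.05,1,-0.4,0,0,0,0,0.05,1,-0.35,0,0,0,0,0.05,1,0,0,0,0,0,0]
}}

```text
time: 7.35
ee_pos: [550.5, -72.8, 152.5]
eef_rot: [-3.068, 0.668, 0.003]
force: [0.0, -0.6, 0.3]
opening: 0.005
```

```bash
python3 -c "
from h import *
go(-115.5,77,152)"
```

```text
t 7.35 p [550.5 -72.8 152.5] r 76.2 ang -114.6 yang -114.6 F [ 0.05 -0.61  0.31] q [-0.33  0.56  1.69  0.    0.89  1.66] op 0.005
shift cm [-0.13  0.08  0.05] turn z 0.017
```

>>> {"api": "carry_out", "payload": {
  "steps": [1,-0.1,-0.3,0,0,0,0.01,1,0,-0.3,0,0,0,0,1,0,-0.2,0,0,0,0,1,0,0,0,0,0,0]
}}

```text
time: 7.75
ee_pos: [554.1, -65.8, 152.5]
eef_rot: [-3.067, 0.682, -0.0]
force: [-0.2, -0.5, -0.1]
opening: 0.009
```

>>> {"api": "carry_out", "payload": {
  "steps": [1,0,-0.1,0,0,0,0,1,0,-0.1,0,0,0,0,1,0,0,0,0,0,0]
}}

```text
time: 8.05
ee_pos: [554.7, -64.3, 152.5]
eef_rot: [-3.066, 0.683, -0.0]
force: [-0.3, -0.3, -0.3]
opening: 0.006
```

>>> {"api": "carry_out", "payload": {
  "steps": [1,0,-0.1,0,0,0,0,1,0,-0.1,0,0,0,0,1,0,0,0,0,0,0]
}}

```text
time: 8.35
ee_pos: [555.0, -63.7, 152.5]
eef_rot: [3.064, -0.681, -0.001]
force: [-2.1, -4.3, 0.7]
opening: 0.005
```

```bash
python3 -c "
from h import *
st()"
```

```text
t 8.35 p [555.  -63.7 152.5] r 66.1 ang -114.3 yang -115.0 F [-2.11 -4.3   0.74] q [-0.31  0.56  1.69 -0.    0.89  1.7 ] op 0.005
```

The finger met the key at r=66, as expected (58 + 7.8). Now I'll press.

>>> {"api": "carry_out", "payload": {
  "steps": [1,0,-0.1,0,0,0,0,1,0,-0.1,0,0,0,0,1,0,0,0,0,0,0]
}}

```text
time: 8.65
ee_pos: [555.3, -62.9, 152.6]
eef_rot: [3.063, -0.679, -0.003]
force: [-3.6, -7.2, 0.4]
opening: 0.007
```

>>> {"api": "carry_out", "payload": {
  "steps": [1,0,-0.1,0,0,0,0,1,0,-0.1,0,0,0,0,1,0,0,0,0,0,0]
}}

```text
time: 8.95
ee_pos: [556.2, -61.1, 152.6]
eef_rot: [3.063, -0.68, -0.003]
force: [-3.6, -6.8, 2.0]
opening: 0.004
```

```bash
python3 -c "
from h import *
st()"
```

```text
t 8.95 p [556.2 -61.1 152.6] r 63.2 ang -114.3 yang -115.0 F [-3.59 -6.81  2.  ] q [-0.31  0.57  1.68 -0.01  0.89  1.7 ] op 0.004
```

>>> {"api": "carry_out", "payload": {
  "steps": [1,0,-0.1,0,0,0,0,1,0,-0.1,0,0,0,0,1,0,0,0,0,0,0]
}}

```text
time: 9.25
ee_pos: [557.8, -58.8, 153.2]
eef_rot: [3.064, -0.681, 0.0]
force: [-3.8, -5.1, 6.3]
opening: 0.003
```

```bash
cat > look.py <<'E'
from h import *
import sys
from plant import grab_frame
st()
f=lambda n,y,x:cv2.resize(cv2.cvtColor(grab_frame(n),cv2.COLOR_RGB2BGR)[y:y+100,x:x+100],(400,400),interpolation=cv2.INTER_CUBIC)
cv2.imwrite(sys.argv[1],cv2.convertScaleAbs(np.hstack([f('top',140,250),f('scene',160,278)]),alpha=1.7))
E
python3 look.py pics/s3.png
```

```text
t 9.25 p [557.8 -58.8 153.2] r 60.5 ang -113.8 yang -115.1 F [-3.85 -5.1   6.3 ] q [-0.3   0.57  1.68 -0.    0.9   1.71] op 0.003
```

View pics/s3.png

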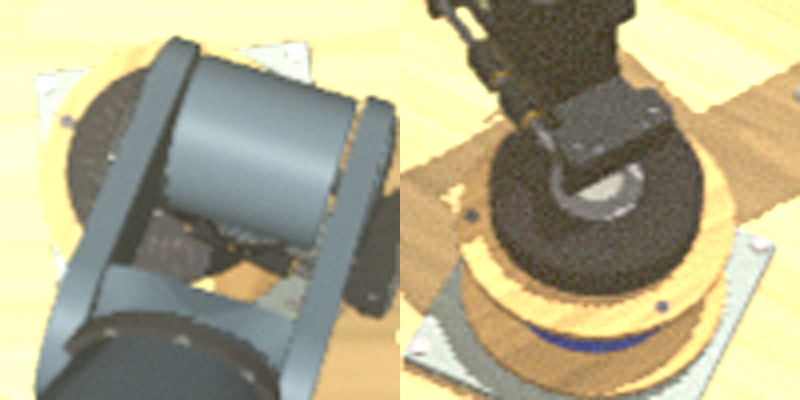

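The upward force of 6.3 N at 5.6 mm of travel shows the latch has let go and friction is holding the cap. The picture shows no jump yet. I'll ease straight out.

>>> {"api": "carry_out", "payload": {
  "steps": [1,0,0.1,0,0,0,0,1,0,0.1,0,0,0,0,1,0,0.1,0,0,0,0,1,0,0,0,0,0,0]
}}

```text
time: 9.75
ee_pos: [557.0, -61.3, 153.6]
eef_rot: [3.064, -0.682, 0.002]
force: [-1.0, -4.9, 5.3]
opening: 0.008
```

>>> {"api": "carry_out", "payload": {
  "steps": [1,0,0.2,0,0,0,0,1,0,0.2,0,0,0,0,1,0,0.3,0,0,0,0,1,0,0,0,0,0,0]
}}

```text
time: 10.15
ee_pos: [553.5, -66.0, 152.2]
eef_rot: [-3.065, 0.684, 0.001]
force: [-0.1, 0.4, -0.7]
opening: 0.004
```

```bash
python3 look.py pics/s4.png
```

```text
t 10.15 p [553.5 -66.  152.2] r 68.7 ang -114.7 yang -115.2 F [-0.06  0.4  -0.67] q [-0.32  0.56  1.69  0.    0.89  1.69] op 0.004
```

View pics/s4.png

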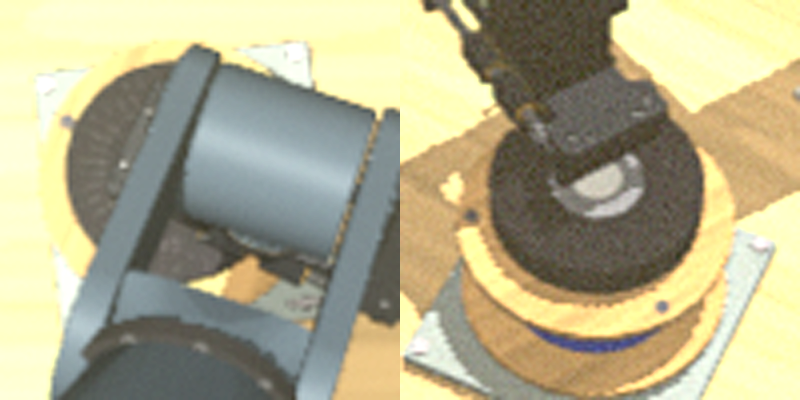

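The finger is free of the key. I'll retract fully outward and upward to check the cap.

>>> {"api": "carry_out", "payload": {
  "steps": [1,0,1.0,0,0,0,0,1,0,2,0,0,0,0,1,0,2,0,0,0,0,1,0,2,0,0,0,0,1,0,2,-2,0,0,0,1,0,3,-3,0,0,0,1,0,3,-3,0,0,0,1,0,3,-2,0,0,0,1,0,3,0,0,0,0,1,0,0,0,0,0,0]
}}

```text
time: 11.25
ee_pos: [463.7, -260.0, 253.4]
eef_rot: [3.063, -0.689, 0.003]
force: [-0.6, -0.1, 0.1]
opening: 0.005
```

```bash
python3 look.py pics/s5.png
python3 - <<'E'
import cv2,numpy as np
a=cv2.imread("pics/scene0.png")[160:260,278:378];b=cv2.imread("pics/s5.png")[:,400:]
a=cv2.convertScaleAbs(cv2.resize(a,(400,400),interpolation=cv2.INTER_CUBIC),alpha=1.7)
cv2.imwrite("pics/cmp.png",np.hstack([a,b]))
E
```

```text
t 11.25 p [ 463.7 -260.   253.4] r 282.5 ang -114.8 yang -115.3 F [-0.63 -0.13  0.13] q [-0.72  0.39  1.66 -0.    1.09  1.29] op 0.005
```

View pics/cmp.png

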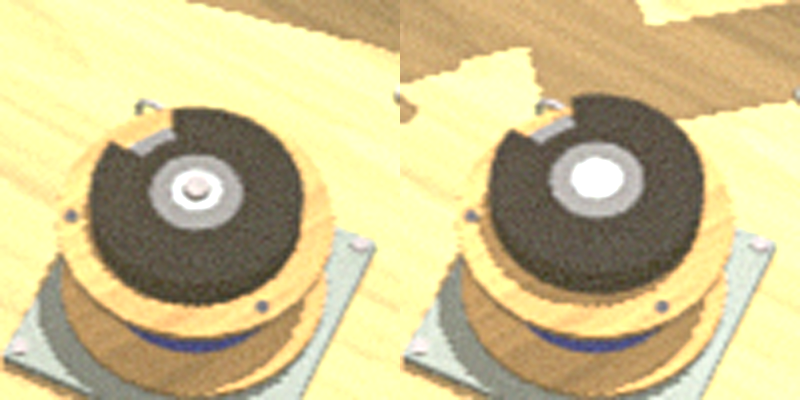

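View pics/s5.png

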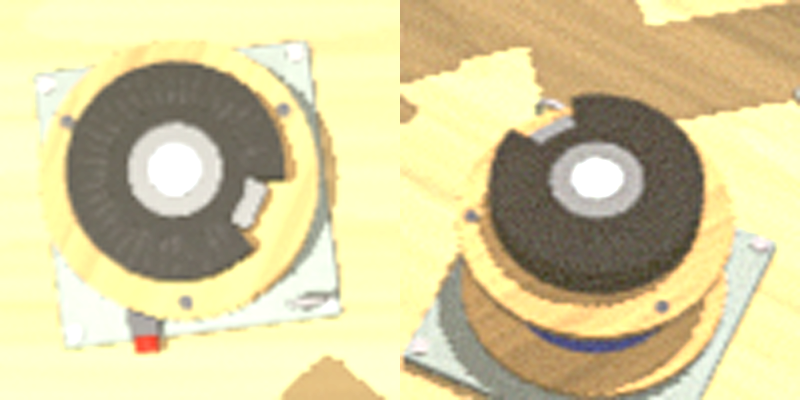

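In the comparison, the cap's top edge moved from row 107 to row 94 of the enlarged view, about 14 mm up. The spindle end is now sunk in the cap, and neither the groove nor the spool has turned. The finger is clear, so I'll hand in.

```bash
python3 -c "
from plant import arm
print(arm.hand_in())"
```

```text
the job is handed in; nothing more can be done
None
```

The cap on the blue spool is unlatched and standing up, and I have handed the job in at about 11 s of the 72 s allowed.

**What I did:**
- With the fingers shut, I touched the cap's rim at bearing -80°. The force was about 3–6.6 N.
- I slid along the rim until the force dropped to zero at about -104°, where the groove begins.
- I centred in the groove at about -115° and pressed the key in by about 5.6 mm, with about 8–9 N.
- The upward pull on the finger reached about 6 N, which showed the latch had let go. I eased off, backed straight out and moved the arm clear.

**Last checks:**
- Before and after pictures show the cap about 13 enlarged pixels higher, roughly 14 mm. The spindle end is no longer visible in the cap's middle.
- The groove and the spool have not turned.
- The wrist force is back to noise level.

**Checks that disagreed or were not made:**
- The first circle fit in the scene view was spoiled by the rim wall, about 13 mm off. I used the top view instead, and the touch positions confirmed it to about 1 mm.
- I expected the fingertip to be 15 mm thick each side, but it measured about 7.8 mm, so contact came later than planned.
- I did not take a separate picture of the bystander items. The arm stayed well above them throughout.

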